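Draw the oblong seed box to the batten

TASK

Of the three flat wooden seed boxes, take the oblong one: press down on its lid from above and draw it across the table towards you until its long front edge lies up against the wooden batten. Keep it flat on the table all the way, and leave the square and the round box where they are.

Things in the scene. Friction and masses are not known exactly. Their poses are not given: they have to be found in the camera images.
- oblong_box_center (a point): Flat closed oblong wooden box, 100 mm (its x) by 150 mm (its y) by 20 mm high, about 0.4 kg, plain flat lid, loose beyond the batten. The point is its centre, 10 mm above the table and 10 mm below the lid's top. At yaw 0 a long side faces the robot; it starts turned up to 15 degrees. Waxed below, it slides easily (friction 0.2, a fingertip on the lid 0.6 or more): a push down of 8 to 20 N at its middle draws it (off its middle it turns).
- batten: Straight batten of pale wood fixed to the table between robot and boxes: 24 mm (its x) by 720 mm (its y, across the robot's front) by 18 mm high, turned up to 6 degrees. The origin is the centre of its underside, on the table top; its +x points away from the robot, so the face that the box must meet lies 12 mm along +x from the origin.
- square_box_center (a point): Flat closed wooden box of the same wood and height, square, 100 by 100 by 20 mm. The point is its centre, 10 mm above the table. To be left alone.
- round_box_center (a point): Flat closed wooden box of the same wood and height, round, 108 mm across, 20 mm high. The point is its centre, 10 mm above the table. To be left alone.
Mind the look-alikes: they are no part of the job. What is shaped like the part that bears oblong_box_center but green is not meant.

How it is judged:
On the way:
1. the oblong box is drawn at least 40 mm by fingers that press on its lid from above (distance of oblong_box_center from where it was at the start of the episode above 0.04 m and contact force between the fingers and oblong_box above 0.5 N and x of the grasp point in the frame of oblong_box_center between -0.053 and 0.053 m and y of the grasp point in the frame of oblong_box_center between -0.08 and 0.08 m), for 0.1 s.
At the end, for the whole second after the job is handed in: The oblong box lies flat and still on the table, beyond the batten and along it: its centre within 68 mm of the batten's face (gap at most about 18 mm), parallel within 11 degrees, its centre at most 300 mm from the batten's middle. The square and round boxes have not moved over 20 mm (x of oblong_box_center in the frame of batten between 0.055 and 0.08 m and y of oblong_box_center in the frame of batten between -0.3 and 0.3 m and angle between the y axis of oblong_box_center and the y axis of batten, either way round below 0.19 rad and angle between oblong_box_center's own z axis and vertical below 0.08 rad and height (world z) of oblong_box_center below 0.015 m and linear speed of oblong_box below 0.02 m/s); the robot touches nothing.
It fails at once if the oblong box is lifted or tipped up off the table (height (world z) of oblong_box_center above 0.022 m or angle between oblong_box_center's own z axis and vertical above 0.2 rad).
It fails at once if the square box is moved by more than 20 mm (distance of square_box_center from where it was at the start of the episode above 0.02 m).
It fails at once if the round box is moved by more than 20 mm (distance of round_box_center from where it was at the start of the episode above 0.02 m).
It also fails if it takes over 35 s, if anything falls off the work surface, if the arm or the gripper's body presses on something with over 40 N, if the wrist force passes 120 N, or if a joint passes its speed limit or range.

ROBOT

A 6-joint arm with a two-finger parallel gripper is mounted at the origin on the work surface. World frame = base frame: x ahead of the robot, y to its left, z up, the work surface at z = 0. Lengths are in m, angles in rad, forces in N, time in s.
With the tool pointing down it reaches from about 0.35 to 0.975 m from the base axis. Payload 4.9 kg.
Tool frame: the origin (TCP) lies at the very end of the fingers, on their centre line; the grasp point (between the pads) lies 19 mm behind it (ctrl.pinch_z is the distance from the TCP to the grasp point, in m); z points along the fingers, y is the direction in which the jaws open and shut (so a half turn about z gives the same grasp; the last joint's range is limited). The gripper opens to 85 mm and grips with 20 to 120 N. Pads are 22 mm wide; open, the fingers measure 114 mm over their backs; the gripper's body (76 mm by 85 mm) begins 54 mm behind the grasp point. The pads swing forward as they close: fully open they stand 13 mm farther back than shut.
Start: joints at [-0.119, 0.053, 1.613, -0, 1.476, -0.119], TCP at [0.625, 0, 0.231] pointing down, gripper open.
Joint ranges: [-3.01, 3.01], [-1.01, 2.22], [0.06, 2.58], [-1.02, 4.17], [0.09, 2.62], [-3.14, 3.14]. Speed limits (rad/s): [2.57, 2.57, 3.14, 3.14, 3.14, 3.14].

INTERFACE

Orientations are given as a rotation vector (axis times angle).
In Python, from station import ctrl gives the robot as it stands.
- The arm moves only by the tool carry_out, never from a script. Its argument "series" is a list of rows, each a list of 7 numbers: the shift along the world's x, y, z each as a share of 0.025 m, from -1 to 1, then the turn, a rotation vector about the world's x, y, z each as a share of 0.1 rad, from -1 to 1, then the opening, from 0 (shut) to 1 (fully open). A call has 1 to 12 rows; each row shifts and turns the commanded pose from where the row before left it; what a row does not reach is not made up. A row lasts 1/10 s, in which the tool goes at most 50 mm and 8.59 degrees, less where a joint would pass 70% of its speed; a pose out of reach is approached as far as the arm can. A call with a number of a shift or a turn outside -1 to 1 is refused whole. A call with a gripper value outside its range is refused whole. The fingers move at their own pace and stop on an object; "grip_force" is the grip in N (left out, the last holds). Time passes only in rows, so rows that do not move let the fingers close. It gives the time, the measured TCP pose, the force and the opening at its end, in the units of the state.
- ctrl.get_obs(): the state, without advancing time (a new reading comes with each control period).
- ctrl.get_image(name): name is "scene" or "side" or "wrist"; returns a dict with "frame" (400x640x3 uint8, blue, green, red), "fx", "fy", "cx", "cy" (pixels), "R" (3x3) and "t" (3): a world point X has camera coordinates R X + t; the wrist camera has in their place "hand_eye" (4x4, takes a point from camera to tool coordinates, whose origin is the TCP and whose axes are the flange's). Camera axes: x right, y down, z forward; pixel columns grow to the right and rows downward; lengths in m; the calibration is good to about 2 mm. A picture is of the moment at which its call begins: read the wrist's pose just before it. There is no depth.
- ctrl.finish_job(): hands the job in, once; it reports no verdict.
Trained networks look in a picture, given as the dict that the camera call returned (one of the last four; its "shot" number tells which), for a name from the list of things; names that differ only in an ending like _2 or _b are one class to them, and where a whole thing is asked for, a point or a joint stands for the part that bears it (a point fixed in the world has none). Each returns a list of dicts, best first, with "p" (0 to 1); they miss things now and then, are a little off and sometimes report something else, mostly with a low value. They report only what shows in the picture. A call takes as long as a camera call. They do not tell look-alikes from the thing itself.
- ctrl.trace(picture, name): "mask" (400x640 bool, what is visible of it) and "rect" ([left, top, width, height] as shares, 0 to 1, of the picture: columns of its width, rows of its height, round what is visible of it).
- ctrl.mark_of(picture, name): "position" ([column, row] as shares, 0 to 1, of the picture: columns of its width, rows of its height: a listed point, or the origin of a listed thing).
The state is a dict: "t": time; "q": joint angles; "dq": joint speeds; "effort": joint torques, N m; "tool_pos": TCP position; "tool_rot": TCP orientation; "contact_force": force on the tool from outside, world axes, zero at the start; "wrist_torque": the same for the moment, N m; "opening": finger opening in m.
Only numpy, scipy, OpenCV 4.12 (cv2) and the standard library are available. Lean on these libraries where they do the work, as an engineer would, in place of code of your own. Each camera call takes 0.05 s, during which the arm holds its last target.

## Working session

There is one attempt and no reset: what is moved stays moved. The work goes in short steps, Python scripts to look and compute and a tool call to move; the robot and the scene stay as the last step left them, time stands still between calls to the robot, and variables do not carry over. Pictures are saved under pics/ and viewed, and the job is handed in when it is done.

Besides the shell and the picture viewer there is one more tool, called after "Request:" in YAML: its name, and indented under it one key for each argument. carry_out: Moves the arm, as the interface text tells. Shift numbers are shares of 0.025 m and turn numbers shares of 0.1 rad, none past 1 either way. Its arguments: {"type":"object","properties":{"series":{"type":"array"},"grip_force":{"type":"number"}},"required":["series"]}

```bash
mkdir -p pics; ls; cat > h.py <<'E'
import numpy as np,cv2
from station import ctrl
def ray(im,u,v,z):
    R=np.array(im["R"]);t=np.array(im["t"]);c=-R.T@t
    d=R.T@np.array([(u-im["cx"])/im["fx"],(v-im["cy"])/im["fy"],1])
    return c+d*(z-c[2])/d[2]
E
python3 - <<'E'
from h import *
o=ctrl.get_obs();print(o)
for n in ["scene","side"]:
    im=ctrl.get_image(n);cv2.imwrite(f"pics/{n}0.png",im["frame"])
    for k in ["oblong_box_center","batten","square_box_center","round_box_center"]:
        for m in ctrl.mark_of(im,k):
            u,v=m["position"][0]*640,m["position"][1]*400
            print(n,k,round(m["p"],2),round(u),round(v),ray(im,u,v,0 if k=="batten" else .01).round(3))
E
```

```text
pics
{'t': 0.0, 'q': array([-1.18977134e-01,  5.33461663e-02,  1.61429444e+00, -3.94131577e-06,
        1.47598414e+00, -1.18985029e-01]), 'dq': array([-0.0016667 , -0.00078409,  0.00030328,  0.00189258, -0.00044027,
       -0.00064881]), 'effort': array([ 2.70554956e-04, -3.93670499e+01, -3.70175600e+01, -1.62778279e-04,
        6.93513779e-03, -6.06393527e-06]), 'tool_pos': array([6.24381111e-01, 8.75856693e-05, 2.30069374e-01]), 'tool_rot': array([-2.22030409e+00, -2.22032245e+00,  1.97705944e-03]), 'contact_force': array([0.06712045, 0.27838958, 0.00762341]), 'wrist_torque': array([-0.01172696, -0.04425123,  0.05049916]), 'opening': 0.08563543968436219}
scene oblong_box_center 0.63 444 214 [0.639 0.228 0.01 ]
scene oblong_box_center 0.19 294 329 [ 0.637 -0.222  0.01 ]
scene batten 0.93 309 200 [0.401 0.001 0.   ]
scene square_box_center 0.89 370 269 [ 0.635 -0.006  0.01 ]
scene round_box_center 0.83 296 327 [ 0.635 -0.216  0.01 ]
side oblong_box_center 0.74 221 165 [0.189 0.27  0.01 ]
side oblong_box_center 0.69 377 152 [0.623 0.221 0.01 ]
side batten 0.98 316 217 [0.4   0.009 0.   ]
side square_box_center 0.79 413 199 [0.644 0.003 0.01 ]
side round_box_center 0.69 447 264 [ 0.636 -0.211  0.01 ]
```

View pics/scene0.png

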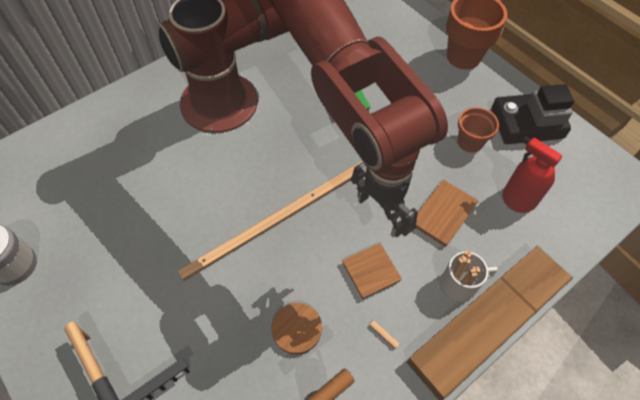

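View pics/side0.png

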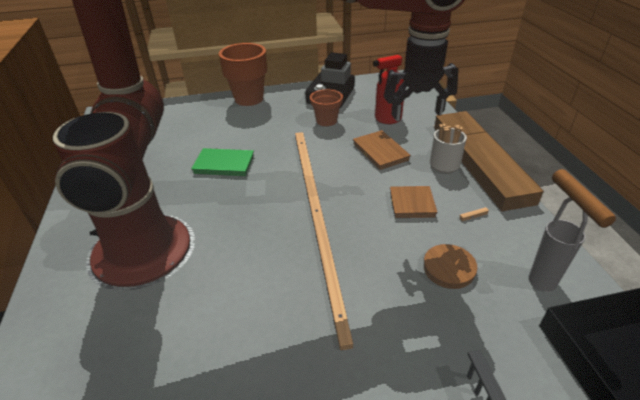

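The oblong box shows at (445,213) in scene and (381,149) in side. The green look-alike sits on the robot's side of the batten. Next I'll measure the outlines.

```bash
cat >> h.py <<'E'
from scipy.optimize import least_squares
def masks(im,k):return ctrl.trace(im,k)
def proj(im,P):
    c=(np.array(im["R"])@np.asarray(P,float).T).T+np.array(im["t"])
    return np.c_[im["fx"]*c[:,0]/c[:,2]+im["cx"],im["fy"]*c[:,1]/c[:,2]+im["cy"]]
def boxmask(im,x,y,a,sx,sy,h):
    R=np.array([[np.cos(a),-np.sin(a)],[np.sin(a),np.cos(a)]])
    c=np.array([[i*sx/2,j*sy/2] for i in(-1,1) for j in(-1,1)])@R.T+[x,y]
    P=np.r_[np.c_[c,0*c[:,0]],np.c_[c,0*c[:,0]+h]]
    hull=cv2.convexHull((proj(im,P)*16).round().astype(np.int32))
    m=np.zeros((400,640),np.uint8);cv2.fillConvexPoly(m,hull,1,shift=4);return m>0
def fit(im,mask,x0,sx,sy,h):
    from scipy.optimize import minimize
    def f(p):
        b=boxmask(im,*p,sx,sy,h);return 1-(b&mask).sum()/(b|mask).sum()
    best=min((minimize(f,[x0[0],x0[1],a],method="Nelder-Mead",options=dict(initial_simplex=np.array([x0[0],x0[1],a])+np.array([[0,0,0],[.02,0,0],[0,.02,0],[0,0,.1]]))) for a in (-.2,0,.2)),key=lambda r:r.fun)
    return best.x,1-best.fun
E
python3 - <<'E'
from h import *
for n in ["scene","side"]:
    im=ctrl.get_image(n)
    for k,x0,s in [("oblong_box_center",(.63,.225),(.1,.15,.02)),("batten",(.4,0),(.024,.72,.018)),("square_box_center",(.638,0),(.1,.1,.02))]:
        for r in ctrl.trace(im,k):
            m=r["mask"];ys,xs=np.nonzero(m)
            x,i=fit(im,m,x0,*s)
            print(n,k,round(r["p"],2),int(xs.mean()),int(ys.mean()),m.sum(),x.round(3),np.rad2deg(x[2]).round(1),"iou",round(i,2))
E
```

```text
scene oblong_box_center 0.44 362 97 81 [ 0.63   0.225 -0.2  ] -11.5 iou 0.0
scene batten 0.69 265 224 2515 [ 0.402  0.007 -0.061] -3.5 iou 0.68
scene square_box_center 0.6 371 269 1940 [ 0.636 -0.002 -0.184] -10.5 iou 0.92
side oblong_box_center 0.94 380 149 1296 [0.634 0.237 0.181] 10.3 iou 0.91
side oblong_box_center 0.66 222 161 1410 [ 0.63   0.225 -0.2  ] -11.5 iou 0.0
side batten 0.94 323 248 2611 [ 0.403  0.015 -0.058] -3.3 iou 0.92
side square_box_center 0.72 412 201 1356 [ 0.638 -0.004 -0.246] -14.1 iou 0.93
```

```bash
python3 - <<'E'
from h import *
T=[]
for n,(u,v) in [("scene",(400,220)),("side",(350,170))]:
    im=ctrl.get_image(n);f=im["frame"].copy()
    f=cv2.resize(f,None,fx=4,fy=4,interpolation=cv2.INTER_CUBIC)
    for b,c in [((.634,.237,.181,.1,.15,.02),(0,255,0)),((.402,.011,-.06,.024,.72,.018),(255,0,0))]:
        m=cv2.resize(boxmask(im,*b).astype(np.uint8),None,fx=4,fy=4,interpolation=0)
        cs,_=cv2.findContours(m,0,2);cv2.drawContours(f,cs,-1,c,1)
    T.append(f[4*v-300:4*v+300,4*u-300+0:4*u+300][:, :])
o=np.hstack(T);cv2.imwrite("pics/ov.png",cv2.resize(o,(800,400),interpolation=cv2.INTER_AREA))
E
```

```text
(no output)
```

View pics/ov.png

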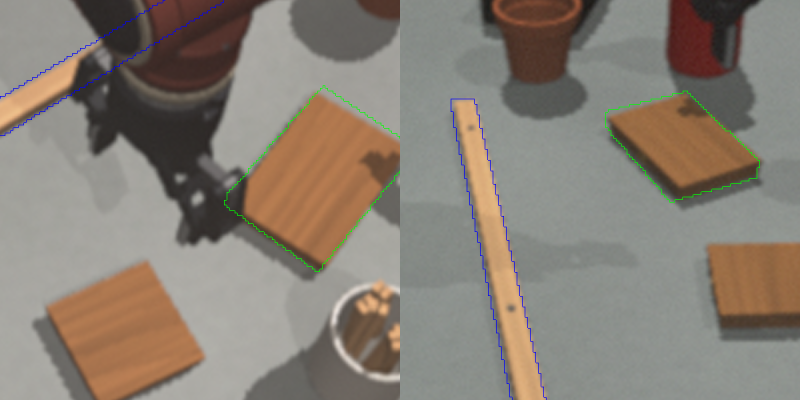

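```bash
python3 - <<'E'
from h import *
im=ctrl.get_image("side")
for nm,u,v in [("pot",327,122),("bottle L",379,119),("bottle mid",390,122),("mug",447,168)]: print(nm,ray(im,u,v,0).round(3))
im=ctrl.get_image("scene")
for nm,u,v in [("pot",474,148),("bottle",520,208),("mug",462,298)]: print(nm,ray(im,u,v,0).round(3))
print(proj(ctrl.get_image("scene"),[[.655,.38,.0],[.632,.236,.02]]))
E
```

```text
pot [0.527 0.436 0.   ]
bottle L [0.691 0.412 0.   ]
bottle mid [0.718 0.385 0.   ]
mug [0.786 0.115 0.   ]
pot [0.547 0.438 0.   ]
bottle [0.741 0.393 0.   ]
mug [0.811 0.113 0.   ]
[[490.0927326  187.20179455]
 [444.83298691 208.25379266]]
```

Request:
carry_out:
  series:
    - [0, 1, 0, 0, 0, 0, 0.4]
    - [0, 1, 0, 0, 0, 0, 0.4]
    - [0, 1, 0, 0, 0, 0, 0.4]
    - [0, 1, 0, 0, 0, 0, 0.4]
    - [0, 1, 0, 0, 0, 0, 0.4]
    - [0, 1, 0, 0, 0, 0, 0.4]
    - [0, 1, 0, 0, 0, 0, 0.4]
    - [0, 1, 0, 0, 0, 0, 0.4]
    - [0.3, 1, 0, 0, 0, 0, 0.4]
    - [0, 0.4, 0, 0, 0, 0, 0.4]
    - [0, 0, 0, 0, 0, 0, 0.4]
  grip_force: 20

```text
t: 2.25
tool_pos: [0.6322, 0.236, 0.2311]
tool_rot: [-2.219, -2.223, 0.001]
contact_force: [0.1, -0.5, -0.1]
opening: 0.0344
```

```bash
cat >> h.py <<'E'
from scipy.spatial.transform import Rotation as Ro
def wrist():
    o=ctrl.get_obs();im=ctrl.get_image("wrist")
    T=np.eye(4);T[:3,:3]=Ro.from_rotvec(o["tool_rot"]).as_matrix();T[:3,3]=o["tool_pos"]
    M=np.linalg.inv(T@np.array(im["hand_eye"]));im["R"]=M[:3,:3];im["t"]=M[:3,3];return im
def look(nm,x0):
    for n in ["wrist","scene","side"]:
        im=wrist() if n=="wrist" else ctrl.get_image(n)
        cv2.imwrite(f"pics/{n}{nm}.png",im["frame"])
        for k,s in [("oblong_box_center",(.1,.15,.02)),("batten",(.024,.72,.018))]:
            for r in ctrl.trace(im,k):
                x,i=fit(im,r["mask"],x0 if k[0]=="o" else (.402,.011),*s)
                if i>.5: print(n,k,round(r["p"],2),x.round(4),"iou",round(i,2))
E
python3 -c "
from h import *
look('1',(.632,.236))"
```

```text
wrist oblong_box_center 0.92 [0.6371 0.2335 0.2398] iou 0.98
wrist batten 0.87 [ 0.4049  0.0107 -0.0617] iou 0.69
scene oblong_box_center 0.91 [0.6345 0.2348 0.2651] iou 0.92
scene batten 0.63 [ 0.402   0.0128 -0.0616] iou 0.92
side oblong_box_center 0.95 [0.6357 0.2361 0.2404] iou 0.93
side batten 0.97 [ 0.4035  0.0144 -0.0611] iou 0.9
```

View pics/wrist1.png

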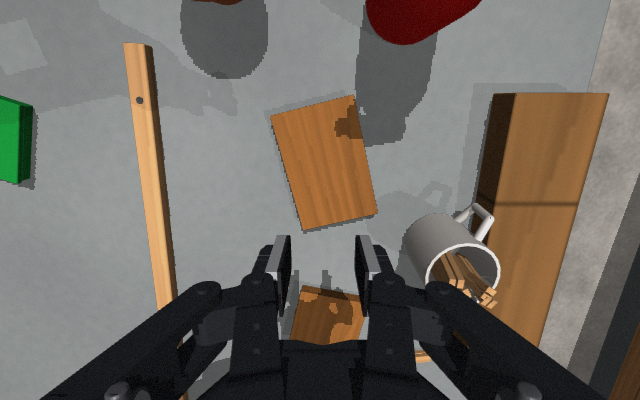

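Request:
carry_out:
  series:
    - [0, 0, -1, 0, 0, 0, 0.4]
    - [0, 0, -1, 0, 0, 0, 0.4]
    - [0, 0, -1, 0, 0, 0, 0.4]
    - [0, 0, -1, 0, 0, 0, 0.4]
    - [0, 0, -1, 0, 0, 0, 0.4]
    - [0, 0, -1, 0, 0, 0, 0.4]
    - [0, 0, -1, 0, 0, 0, 0.4]
    - [0, 0, -0.6, 0, 0, 0, 0.4]
    - [0, 0, 0, 0, 0, 0, 0.4]

```text
t: 3.6
tool_pos: [0.6305, 0.2343, 0.0382]
tool_rot: [-2.22, -2.219, 0.007]
contact_force: [0.5, 0.6, -0.3]
opening: 0.0338
```

The wrist view shows the box whole, centred near (325,163), with its yaw at about 0.24. I'll centre over it and lower gently.

Request:
carry_out:
  series:
    - [0.2, 0, -0.2, 0, 0, 0, 0.4]
    - [0, 0, -0.2, 0, 0, 0, 0.4]
    - [0, 0, -0.1, 0, 0, 0, 0.4]
    - [0, 0, -0.1, 0, 0, 0, 0.4]
    - [0, 0, 0, 0, 0, 0, 0.4]

```text
t: 4.1
tool_pos: [0.6374, 0.235, 0.0262]
tool_rot: [-2.221, -2.221, 0.0]
contact_force: [-0.2, -0.3, -0.5]
opening: 0.0342
```

Request:
carry_out:
  series:
    - [0, 0, -0.1, 0, 0, 0, 0.4]
    - [0, 0, 0, 0, 0, 0, 0.4]

```text
t: 4.3
tool_pos: [0.6373, 0.235, 0.0236]
tool_rot: [-2.221, -2.221, 0.0]
contact_force: [0.7, -0.2, -1.3]
opening: 0.0344
```

Request:
carry_out:
  series:
    - [0, 0, -0.08, 0, 0, 0, 0.4]
    - [0, 0, 0, 0, 0, 0, 0.4]

```text
t: 4.5
tool_pos: [0.6373, 0.235, 0.0215]
tool_rot: [-2.221, -2.221, 0.001]
contact_force: [-1.0, -0.1, -0.2]
opening: 0.0342
```

Request:
carry_out:
  series:
    - [0, 0, -0.06, 0, 0, 0, 0.4]
    - [0, 0, 0, 0, 0, 0, 0.4]

```text
t: 4.7
tool_pos: [0.6373, 0.2349, 0.02]
tool_rot: [-2.221, -2.221, 0.001]
contact_force: [0.6, -1.0, 0.5]
opening: 0.0343
```

Request:
carry_out:
  series:
    - [0, 0, -0.05, 0, 0, 0, 0.4]
    - [0, 0, 0, 0, 0, 0, 0.4]

```text
t: 4.9
tool_pos: [0.6377, 0.2351, 0.0192]
tool_rot: [2.221, 2.221, 0.001]
contact_force: [0.4, -0.3, 2.0]
opening: 0.0343
```

Request:
carry_out:
  series:
    - [0, 0, -0.04, 0, 0, 0, 0.4]
    - [0, 0, 0, 0, 0, 0, 0.4]

```text
t: 5.1
tool_pos: [0.6377, 0.235, 0.0192]
tool_rot: [2.221, 2.222, -0.0]
contact_force: [-1.8, -0.6, 5.6]
opening: 0.0341
```

Request:
carry_out:
  series:
    - [0, 0, -0.05, 0, 0, 0, 0.4]
    - [0, 0, 0, 0, 0, 0, 0.4]

```text
t: 5.3
tool_pos: [0.6378, 0.2351, 0.0192]
tool_rot: [-2.221, -2.222, 0.001]
contact_force: [-5.8, -1.6, 11.3]
opening: 0.0342
```

Request:
carry_out:
  series:
    - [0, 0, -0.03, 0, 0, 0, 0.4]
    - [0, 0, 0, 0, 0, 0, 0.4]

```text
t: 5.5
tool_pos: [0.638, 0.2351, 0.0192]
tool_rot: [2.221, 2.222, -0.0]
contact_force: [-5.9, -2.7, 14.8]
opening: 0.0341
```

Request:
carry_out:
  series:
    - [-0.2, 0, 0, 0, 0, -0.15, 0.4]
    - [-0.2, 0, 0, 0, 0, -0.15, 0.4]
    - [-0.2, 0, 0, 0, 0, -0.15, 0.4]
    - [-0.2, 0, 0, 0, 0, -0.15, 0.4]

```text
t: 5.9
tool_pos: [0.621, 0.2355, 0.0193]
tool_rot: [2.284, 2.15, 0.011]
contact_force: [4.2, -0.1, 4.5]
opening: 0.0342
```

Request:
carry_out:
  series:
    - [-0.2, 0, 0, 0, 0, -0.2, 0.4]
    - [-0.2, 0, 0, 0, 0, -0.2, 0.4]
    - [-0.2, 0, 0, 0, 0, -0.2, 0.4]
    - [-0.2, 0, 0, 0, 0, -0.2, 0.4]

```text
t: 6.3
tool_pos: [0.6011, 0.2355, 0.0193]
tool_rot: [2.369, 2.057, 0.012]
contact_force: [3.0, 0.0, 6.7]
opening: 0.0338
```

```bash
python3 -c "
from h import *
look('2',(.6,.236))"
```

```text
wrist oblong_box_center 0.82 [0.6014 0.2354 0.1809] iou 0.75
wrist batten 0.89 [ 0.4027  0.0279 -0.0641] iou 0.86
scene oblong_box_center 0.59 [0.5973 0.2366 0.178 ] iou 0.58
scene batten 0.62 [ 0.4008 -0.0042 -0.0624] iou 0.87
side batten 0.77 [ 0.4022  0.0172 -0.0617] iou 0.83
```

View pics/wrist2.png

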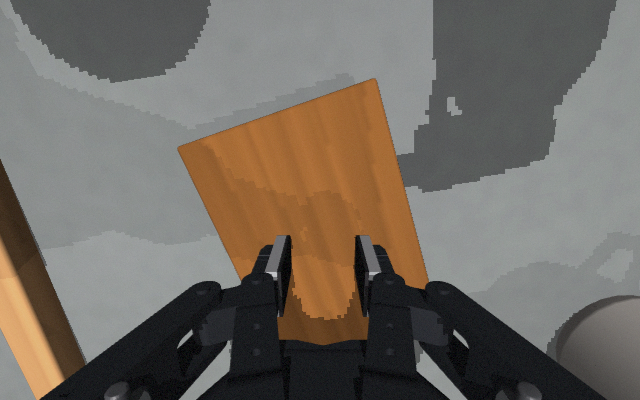

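View pics/side2.png

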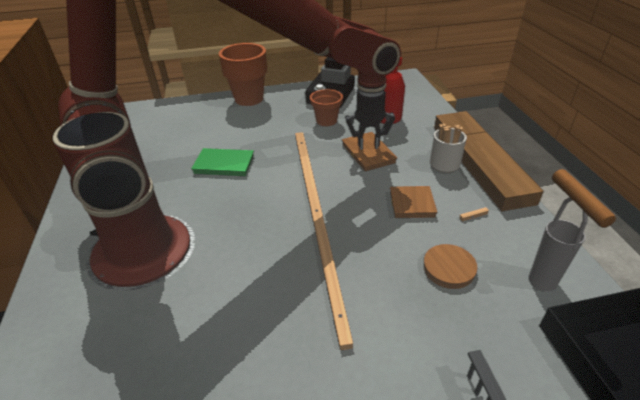

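```bash
cat >> h.py <<'E'
def edges(im,a,b):
    A=ray(im,*a,.02);B=ray(im,*b,.02);d=B-A;print(A.round(4),B.round(4),"len",np.linalg.norm(d).round(4),"ang deg",np.rad2deg(np.arctan2(d[1],d[0])).round(2))
E
python3 -c "
from h import *
im=wrist()
edges(im,(179,148),(376,79)); edges(im,(428,283),(376,79)); edges(im,(240,280),(179,148))
print(ctrl.get_obs()['contact_force'])"
```

```text
[0.5405 0.2996 0.02  ] [0.6366 0.3173 0.02  ] len 0.0978 ang deg 10.42
[0.6563 0.2068 0.02  ] [0.6366 0.3173 0.02  ] len 0.1122 ang deg 100.1
[0.553  0.2238 0.02  ] [0.5405 0.2996 0.02  ] len 0.0768 ang deg 99.41
[ 1.01963715 -0.20319165  7.87656685]
```

Request:
carry_out:
  series:
    - [0, 0, -0.06, 0, 0, 0, 0.4]
    - [-0.2, 0, 0, 0, 0, -0.2, 0.4]
    - [-0.2, 0, 0, 0, 0, -0.2, 0.4]
    - [-0.2, 0, 0, 0, 0, -0.2, 0.4]
    - [-0.2, 0, 0, 0, 0, -0.2, 0.4]

```text
t: 7.3
tool_pos: [0.5828, 0.2359, 0.0194]
tool_rot: [2.448, 1.959, 0.017]
contact_force: [4.6, -0.9, 8.7]
opening: 0.0343
```

Request:
carry_out:
  series:
    - [-0.2, 0, 0, 0, 0, -0.2, 0.4]
    - [-0.2, 0, 0, 0, 0, -0.2, 0.4]
    - [-0.2, 0, 0, 0, 0, -0.2, 0.4]
    - [-0.2, 0, 0, 0, 0, -0.2, 0.4]
    - [-0.2, 0, 0, 0, 0, -0.2, 0.4]
    - [-0.2, 0, 0, 0, 0, -0.2, 0.4]

```text
t: 7.9
tool_pos: [0.5528, 0.236, 0.0193]
tool_rot: [2.562, 1.81, 0.018]
contact_force: [5.2, -0.9, 9.1]
opening: 0.0344
```

```bash
python3 -c "
from h import *
look('3',(.55,.236))"
```

```text
wrist oblong_box_center 0.63 [0.5561 0.2378 0.1019] iou 0.78
wrist batten 0.62 [ 0.4066  0.0531 -0.0565] iou 0.75
scene oblong_box_center 0.69 [0.5543 0.2393 0.0861] iou 0.62
scene batten 0.77 [ 0.4019  0.0106 -0.061 ] iou 0.85
side oblong_box_center 0.72 [0.5554 0.2393 0.0764] iou 0.83
side batten 0.73 [ 0.4025  0.0114 -0.0609] iou 0.94
```

View pics/wrist3.png

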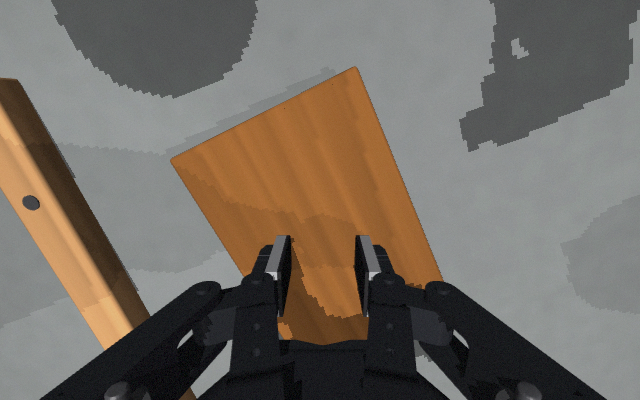

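Request:
carry_out:
  series:
    - [-0.2, 0, 0, 0, 0, -0.2, 0.4]
    - [-0.2, 0, 0, 0, 0, -0.2, 0.4]
    - [-0.2, 0, 0, 0, 0, -0.2, 0.4]
    - [-0.2, 0, 0, 0, 0, -0.2, 0.4]
    - [-0.2, 0, 0, 0, 0, -0.2, 0.4]
    - [-0.2, 0, 0, 0, 0, -0.2, 0.4]
    - [-0.2, 0, 0, 0, 0, -0.2, 0.4]
    - [-0.2, 0, 0, 0, 0, -0.2, 0.4]
    - [-0.2, 0, 0, 0, 0, -0.2, 0.4]
    - [-0.2, 0, 0, 0, 0, -0.2, 0.4]

```text
t: 9.35
tool_pos: [0.5031, 0.2362, 0.0193]
tool_rot: [2.731, 1.545, 0.02]
contact_force: [5.0, 0.6, 10.6]
opening: 0.0342
```

```bash
python3 -c "
from h import *
look('4',(.505,.236))"
```

```text
wrist oblong_box_center 0.73 [0.5097 0.2406 0.0433] iou 0.81
wrist batten 0.7 [ 0.3965  0.0112 -0.0852] iou 0.65
scene oblong_box_center 0.64 [0.5076 0.2416 0.0537] iou 0.72
scene batten 0.81 [ 0.4019  0.0036 -0.0661] iou 0.81
side oblong_box_center 0.87 [0.5074 0.2422 0.0069] iou 0.78
```

View pics/wrist4.png

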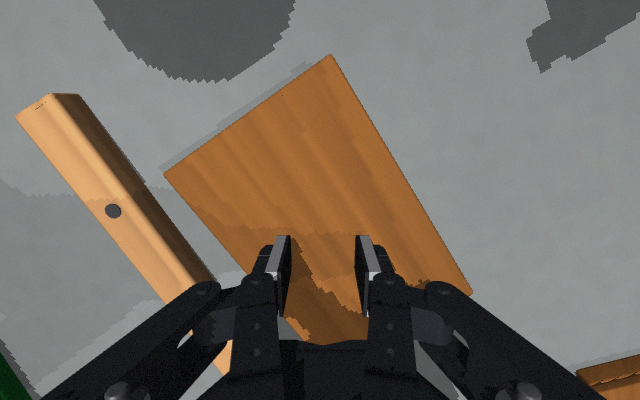

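Request:
carry_out:
  series:
    - [-0.2, 0, 0, 0, 0, -0.3, 0.4]
    - [-0.2, 0, 0, 0, 0, -0.3, 0.4]
    - [-0.2, 0, 0, 0, 0, -0.3, 0.4]
    - [-0.15, 0, 0, 0, 0, -0.2, 0.4]

```text
t: 10.2
tool_pos: [0.4843, 0.2363, 0.0193]
tool_rot: [2.813, 1.393, 0.02]
contact_force: [5.6, -0.3, 11.1]
opening: 0.034
```

Request:
carry_out:
  series:
    - [-0.1, 0, 0, 0, 0, -0.2, 0.4]
    - [-0.1, 0, 0, 0, 0, -0.2, 0.4]
    - [-0.1, 0, 0, 0, 0, -0.2, 0.4]

```text
t: 10.5
tool_pos: [0.4769, 0.2362, 0.0192]
tool_rot: [2.853, 1.308, 0.02]
contact_force: [5.9, -0.4, 10.4]
opening: 0.0342
```

```bash
python3 -c "
from h import *
look('5',(.485,.24))"
```

```text
wrist oblong_box_center 0.58 [0.4878 0.2425 0.0157] iou 0.84
wrist batten 0.73 [ 0.4004  0.0109 -0.0726] iou 0.58
scene oblong_box_center 0.73 [ 0.4841  0.2414 -0.0121] iou 0.73
scene batten 0.72 [ 0.4027  0.0071 -0.0595] iou 0.82
side oblong_box_center 0.71 [ 0.4856  0.2471 -0.0248] iou 0.7
side batten 0.81 [ 0.4027  0.0126 -0.0598] iou 0.94
```

View pics/wrist5.png

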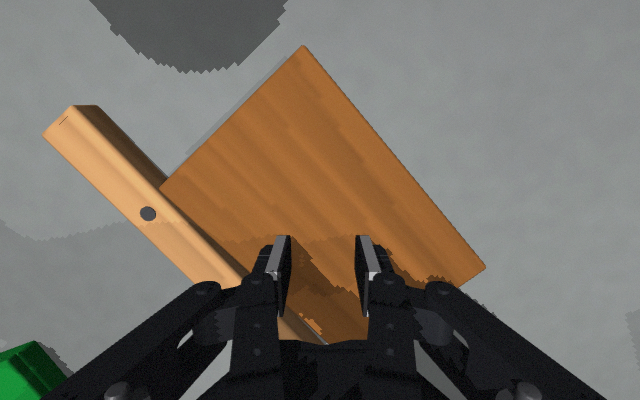

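Request:
carry_out:
  series:
    - [-0.1, 0, 0, 0, 0, -0.3, 0.4]
    - [-0.1, 0, 0, 0, 0, -0.3, 0.4]
    - [-0.1, 0, 0, 0, 0, -0.3, 0.4]

```text
t: 11.25
tool_pos: [0.4698, 0.236, 0.0192]
tool_rot: [2.909, 1.178, 0.021]
contact_force: [7.3, -1.6, 9.5]
opening: 0.0342
```

```bash
python3 -c "
from h import *
look('6',(.48,.24))"
```

```text
wrist oblong_box_center 0.68 [ 0.4823  0.2423 -0.0242] iou 0.85
wrist batten 0.89 [ 0.3888  0.0122 -0.1057] iou 0.54
scene oblong_box_center 0.62 [ 0.478   0.2404 -0.0676] iou 0.75
scene batten 0.55 [ 0.4027  0.012  -0.0587] iou 0.8
side oblong_box_center 0.62 [ 0.481   0.2455 -0.0963] iou 0.67
side batten 0.91 [ 0.4026  0.0142 -0.0623] iou 0.92
```

View pics/wrist6.png

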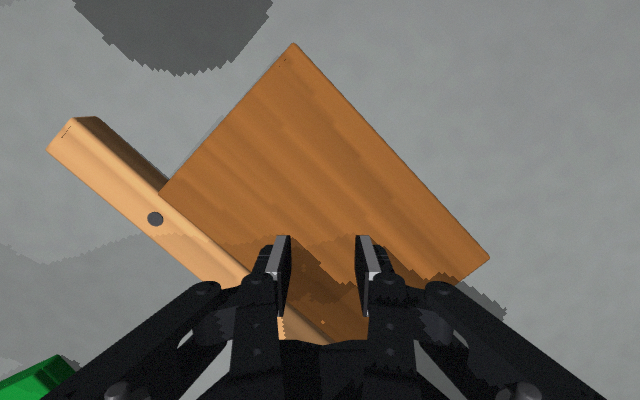

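```bash
python3 -c "
from h import *
im=wrist()
edges(im,(490,258),(294,42)); edges(im,(160,192),(294,42)); edges(im,(195,276),(48,150))
print(ctrl.get_obs()['contact_force'])"
```

```text
[0.5297 0.1673 0.02  ] [0.5337 0.3153 0.02  ] len 0.1481 ang deg 88.43
[0.4367 0.3174 0.02  ] [0.5337 0.3153 0.02  ] len 0.097 ang deg -1.24
[0.41   0.2756 0.02  ] [0.417  0.3681 0.02  ] len 0.0928 ang deg 85.67
[ 5.2777453  -1.74111352 11.49898645]
```

Request:
carry_out:
  series:
    - [-0.1, 0, 0, 0, 0, -0.2, 0.4]
    - [-0.1, 0, 0, 0, 0, -0.2, 0.4]
    - [0, 0, 0, 0, 0, 0, 0.4]

```text
t: 12.05
tool_pos: [0.4647, 0.2361, 0.0192]
tool_rot: [2.932, 1.121, 0.021]
contact_force: [5.0, -1.4, 9.9]
opening: 0.0343
```

```bash
python3 -c "
from h import *
look('7',(.48,.24))"
```

```text
wrist oblong_box_center 0.65 [ 0.4799  0.2416 -0.0593] iou 0.85
wrist batten 0.89 [ 0.3789  0.0134 -0.1352] iou 0.53
scene batten 0.76 [ 0.4017  0.0102 -0.0594] iou 0.82
side oblong_box_center 0.8 [ 0.4802  0.2466 -0.0841] iou 0.67
side batten 0.6 [ 0.4028  0.017  -0.0625] iou 0.9
```

View pics/wrist7.png

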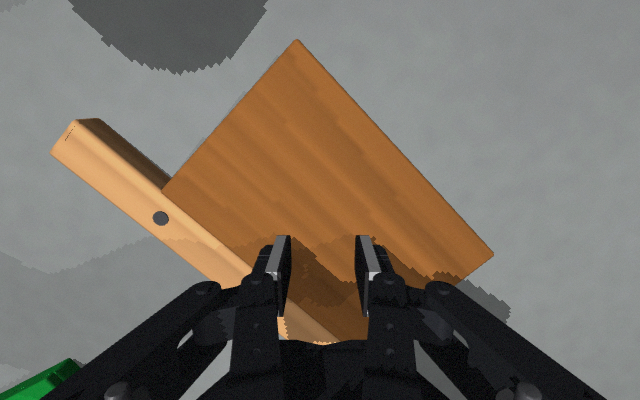

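The box is now flush with the batten, with its yaw at about -0.06, the same as the batten's. I'll lift off.

Request:
carry_out:
  series:
    - [0, 0, 0.1, 0, 0, 0, 0.4]
    - [0, 0, 0.2, 0, 0, 0, 0.4]
    - [0, 0, 0.5, 0, 0, 0, 0.4]
    - [0, 0, 1, 0, 0, 0, 0.4]
    - [0, 0, 1, 0, 0, 0, 0.4]
    - [0, 0, 1, 0, 0, 0, 0.4]
    - [0, 0, 1, 0, 0, 0, 0.4]
    - [0, 0, 1, 0, 0, 0, 0.4]
    - [0, 0, 1, 0, 0, 0, 0.4]
    - [0, 0, 1, 0, 0, 0, 0.4]
    - [0, 0, 0, 0, 0, 0, 0.4]

```text
t: 13.6
tool_pos: [0.4604, 0.2357, 0.2143]
tool_rot: [2.934, 1.123, 0.012]
contact_force: [0.2, -0.8, 1.0]
opening: 0.0342
```

```bash
python3 -c "
from h import *
look('8',(.48,.24))
for n in ['scene','side']:
    im=ctrl.get_image(n)
    for k in ['square_box_center','round_box_center']:
        for m in ctrl.mark_of(im,k):
            print(n,k,ray(im,m['position'][0]*640,m['position'][1]*400,.01).round(3))
"
```

```text
wrist oblong_box_center 0.78 [ 0.4809  0.2422 -0.0613] iou 0.98
scene oblong_box_center 0.68 [ 0.4797  0.2425 -0.0691] iou 0.92
scene batten 0.8 [ 0.4021  0.0073 -0.06  ] iou 0.9
side oblong_box_center 0.65 [ 0.4803  0.2462 -0.0938] iou 0.91
side batten 0.56 [ 0.4033  0.0146 -0.0628] iou 0.85
scene square_box_center [ 0.639 -0.003  0.01 ]
scene round_box_center [ 0.632 -0.212  0.01 ]
side square_box_center [ 0.64  -0.004  0.01 ]
side square_box_center [0.47  0.241 0.01 ]
side round_box_center [ 0.636 -0.21   0.01 ]
```

View pics/wrist8.png

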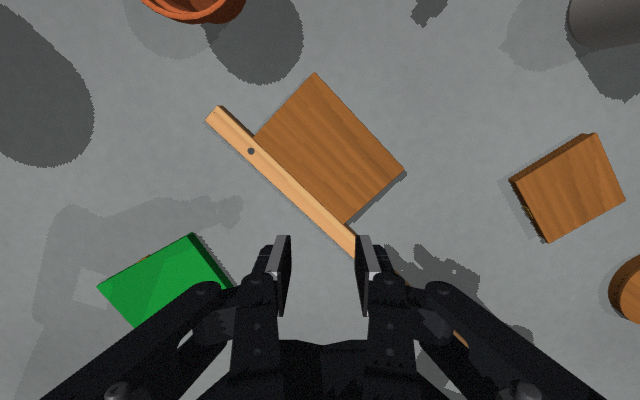

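View pics/side8.png

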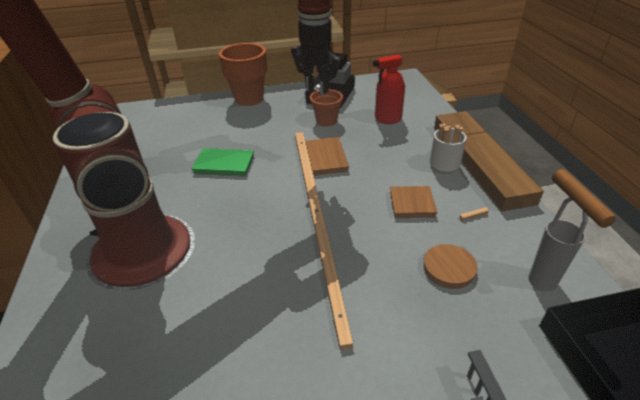

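The box (wrist view corners around (314,73), (405,172), (348,222) and (255,135)) lies flush along the batten. The square and round boxes look unmoved.

```bash
python3 -c "
from h import *
ctrl.finish_job()
o=ctrl.get_obs();print(o['t'],o['contact_force'])"
```

```text
the job is handed in; nothing more can be done
the job is handed in; nothing more can be done
```

The oblong box now lies flat with its long front edge up against the batten, and the job is handed in. I pressed on its lid with the two fingertips, about 34 mm apart, at roughly 5–15 N. I drew it about 155 mm towards the robot, turning it by about 17° to match the batten, then lifted straight off. The arm's clock read 13.6 s after the lift, well under 35 s.

- **Place:** the box centre is at about (0.480, 0.243). That is about 63 mm beyond the batten's centre line, within the 55–80 mm band, and about 0.23 m along it from its middle.
- **Angle:** the wrist camera puts the box at -0.061 rad and the scene camera at -0.069 rad, against about -0.061 rad for the batten. The side camera fit disagreed, giving -0.094 rad, but even that is well within the 0.19 rad allowed.
- **Other boxes:** the square and round boxes measured within about 5 mm of their first positions, which is within measuring error. In the side view the marker network also labelled the oblong box as square; I took that as a false report.
- **Robot:** the gripper was about 0.2 m above the table, touching nothing. I could not read the state after handing in, so I have no check from that last second.

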